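Seat a dowel blank in the V-block drilling jig

ROBOT

A 6-joint arm with a two-finger parallel gripper is mounted at the origin on the work surface. World frame = base frame: x ahead of the robot, y to its left, z up, the work surface at z = 0. Lengths are in m, angles in degrees, forces in N, time in s.
With the tool pointing down it reaches from about 0.3 to 0.75 m from the base axis. Payload 8.5 kg.
Tool frame: the origin (TCP) lies on the centre line of the jaws, within the pads' length; the fingertips stand env.tcp_to_tips ahead of it and the grasp point (between the pads) lies 8 mm behind it (env.tcp_to_tips is the distance from the TCP to the fingertips, in m); z points along the fingers, y is the direction in which the jaws open and shut (so a half turn about z gives the same grasp; the last joint's range is limited). The gripper opens to 85 mm and grips with 20 to 120 N. Pads are 22 mm wide; open, the fingers measure 114 mm over their backs; the gripper's body (76 mm by 85 mm) begins 54 mm behind the grasp point. The pads swing forward as they close: fully open they stand 13 mm farther back than shut.
Start: joints at [59.399, 21.807, 74.336, -0, 83.858, -12.336], TCP at [0.172, 0.522, 0.21] pointing down, gripper open.
Joint ranges: [-178.18, 178.18], [-50.72, 133.34], [12.68, 142.11], [-81.47, 261.47], [9.98, 163.14], [-165.26, 165.26]. Speed limits (degrees/s): [136.94, 136.94, 180, 180, 180, 180].

INTERFACE

Orientations are given as a 3x3 rotation matrix whose columns are the frame's x, y, z axes.
In Python, from rig import env gives the robot as it stands. The module is installed in compiled form; this text tells all that it offers.
- The arm moves only by the tool carry_out, never from a script. Its argument "rows" is a list of rows, each an object of numbers: "tx", "ty", "tz": the shift along the tool's x, y, z in cm; "yaw": the turn about the tool's z in rad. In form: [{"tx": .., "ty": .., "tz": .., "yaw": ..}, ...]. A call has 1 to 12 rows; each row shifts and turns the pose as measured when the row begins, along the tool's axes as they then stand; what a row does not reach is not made up. A row lasts 1/10 s, in which the tool goes at most 50 mm and 8.59 degrees, less where a joint would pass 70% of its speed; a pose out of reach is approached as far as the arm can. A call is refused whole if a number of a shift passes 5 or a number of a turn 0.15, either way. A call with a gripper value outside its range is refused whole. "jaw" is the closure, from -1 (fully open) to 1 (shut), set as the call begins (left out, the last holds). The fingers move at their own pace and stop on an object; "squeeze" is the grip in N (left out, the last holds). Time passes only in rows, so rows that do not move let the fingers close. It gives the time, the measured TCP pose, the force and the opening at its end, in the units of the state.
- env.observe(): the state, without advancing time (a new reading comes with each control period).
- env.get_image(name): name is "scene" or "top" or "wrist"; returns the picture (400x640x3 uint8, red, green, blue); there is no depth.
- env.camera_params(name): a dict with "vertical_fov" (degrees; the focal length in pixels is half the picture's height over the tangent of half this angle, whatever the lens; pixels are square), "cx", "cy" (the principal point, pixels), "k1" (the pictures are not rectified: a ray, as slopes to the right and down, at radius r is drawn at 1 + k1 r^2 times it, then the intrinsics apply), "view" (4x4, takes a point from world to camera coordinates). Camera axes: x right, y up, looking along -z (the intrinsics and any distortion apply to the point x, -y, -z); pixel columns grow to the right and rows downward; lengths in m; the calibration is good to about 2 mm. A picture is of the moment at which its call begins: read the wrist's pose just before it. camera_params takes no time and is no camera call; for the wrist camera it gives the pose at the moment of the call.
- env.close_job(): hands the job in, once; it reports no verdict.
The state is a dict: "time_s": time; "q": joint angles; "qvel": joint speeds; "joint_efforts": joint torques, N m; "position": TCP position; "tool_rot": TCP orientation; "ft_force": force on the tool from outside, world axes, zero at the start; "wrist_torque": the same for the moment, N m; "grip_width": finger opening in m.
Only numpy, scipy, OpenCV 4.12 (cv2) and the standard library are available. Lean on these libraries where they do the work, as an engineer would, in place of code of your own. Each camera call takes 0.05 s, during which the arm holds its last target. There are 200 camera calls.

TASK

Take the thicker of the two wooden dowels from the rack, lay it (do not drop it) in the V-block at the open end, in front of the sprung roller, and then push it endwise under the roller until it is fully home on the back stop. Keep it pressed solidly on the stop for about half a second, with about 8 N beyond the drag of sliding; never press on the stop with more than 15 N. Then let go and leave it lying on both flanks, still touching the stop. Leave the thin dowel and everything else on the bench alone.

Things in the scene. Friction and masses are not known exactly. Their poses are not given: they have to be found in the camera images.
- dowel_center (a point): Centre of the thick dowel, the one to load: plain pale wood rod, 32 mm diameter, 150 mm long, about 90 g, both ends alike with 2 mm chamfers. Its x axis runs along it. It starts lying level in a lane of the rack, parallel to the rack's x axis, its axis 45 mm above the bench; each end overhangs the rack's base by 45 mm and can be gripped there across the diameter.
- thin_dowel_center (a point): Centre of the thin dowel, to be left alone: 20 mm diameter, 150 mm long, same wood, x axis along it, in the rack's other lane, 80 mm beside the thick one.
- rack: Fixed plywood rack, 60 mm (x) by 150 mm (y), origin at the centre of its underside on the bench. Two notched strips (at x = +-20 mm, crests 42 mm above the bench) make two lanes along its x axis, at y = +40 and -40 mm; one dowel lies in each, which in which varies.
- vblock: Fixed smooth aluminium V-block jig. Origin on the bench; its x axis runs along the V from the open entry to the back stop. The V is a right-angled trough, open upwards, from x = -65 to +85 mm, middle at y = 0; its flanks end 42 mm above the bench, 16 mm either side of the middle. It stands on a plywood base 12 mm thick, 96 mm wide, from x = -80 to +110 mm.
- seat (a point): Point on the axis of a dowel that lies on both flanks of the V: 48 mm above the V-block's origin; same axes as the V-block.
- entry (a point): Middle of the V's open entry, 48 mm above the bench, 65 mm before the seat point. Lay the dowel with its centre about 15 mm inside this point (so that it balances; its leading end is then 10 mm short of touching the roller); it is 27 to 58 mm from home then. Its trailing end sticks out 60 mm and can be pushed along the axis, for instance with the tips of the closed fingers.
- holddown (a joint): Height of the sprung roller above its rest, m: 0 at rest, 0.002 with the dowel underneath, at most 0.010. Roller: free-turning, 24 mm diameter, 30 mm wide, across the V at the V-block's x = +43 mm, underside 62 mm above the bench at rest, pressed down with about 2 N; getting under it and dragging on in the V takes a push of a few N. It hangs in a gate (posts at y = +-34 mm, x +31 to +55 mm, 114 mm high).
- stop: Back stop. Origin: foot of its fixed steel bracket, at the V-block's x = +85 mm. From the bracket a bar with a round pad (23 mm) reaches back along the V's axis to meet the dowel's end; it is clamped at a different depth each time, pad face anywhere 33 to 5 mm before the bracket: not measured, feel for it. The pad gives 3 mm on a light spring (0.8 N per mm), then is solid; the spring keeps it on the dowel.
- offcut: Bystander, loose: short wooden offcut, 70 x 45 x 18 mm. Leave it alone.
- tape_roll: Bystander, loose: blue roll of masking tape lying flat, 84 mm across, 24 mm high. Leave it alone.
- glue: Bystander, loose: white glue bottle, 60 mm across, 150 mm tall. Leave it alone.
- spray_can: Bystander, loose: spray can, 66 mm across, 190 mm tall. Leave it alone.
- hammer: Bystander, loose: hammer lying on the bench. Leave it alone.
- screwdriver: Bystander, loose: screwdriver lying on the bench. Leave it alone.
- tape_measure: Bystander, loose: tape measure, 65 x 35 x 60 mm. Leave it alone.
Things that resemble listed ones, but are neither listed nor needed, are in the scene too. There is more than one size of the vblock; the job needs the smallest.

How it is judged:
By the outcome, as a careful person would: the job done as asked, in the order asked, and still so for the second after the job is handed in, with the robot touching nothing.
It also fails if it takes over 56 s, if anything falls off the work surface, if the arm or the gripper's body presses on something with over 40 N, if the wrist force passes 120 N, or if a joint passes its speed limit or range.

## Working session

There is one attempt and no reset: what is moved stays moved. The work goes in short steps, Python scripts to look and compute and a tool call to move; the robot and the scene stay as the last step left them, time stands still between calls to the robot, and variables do not carry over. Pictures are saved under pics/ and viewed, about 8 in all and at most 12, crops included, and the job is handed in when it is done.

Besides the shell and the picture viewer there is one more tool, called after ">>>" as a command line: name --argument value ..., lists and objects as JSON in quotes. carry_out: Moves the arm, as the interface text tells. Its arguments: {"type":"object","properties":{"rows":{"type":"array","items":{"type":"object","properties":{"tx":{"type":"number"},"ty":{"type":"number"},"tz":{"type":"number"},"yaw":{"type":"number"}}}},"jaw":{"type":"number"},"squeeze":{"type":"number"}},"required":["rows"]}

```bash
mkdir -p pics; cat > h.py <<'E'
import numpy as np, cv2
from rig import env
def K(n):
    p=env.camera_params(n); f=200/np.tan(np.radians(p['vertical_fov'])/2)
    return np.array([[f,0,p['cx']],[0,f,p['cy']],[0,0,1.]]),p['k1'],np.array(p['view'])
def ray(n,uv,P=None):
    k,k1,V=P or K(n)
    s=cv2.undistortPoints(np.array([[uv]],float),k,np.array([k1,0,0,0.]))[0,0]
    R,t=V[:3,:3],V[:3,3]
    return -R.T@t, R.T@np.array([s[0],-s[1],-1])
def onz(n,uv,z,P=None):
    c,d=ray(n,uv,P); return c+d*(z-c[2])/d[2]
def proj(n,X,P=None):
    k,k1,V=P or K(n); c=V[:3,:3]@np.array(X)+V[:3,3]; s=np.array([c[0],-c[1]])/-c[2]
    s=s*(1+k1*(s@s)); return k[:2,:2]@s+k[:2,2]
def snap(n,f):
    P=K(n); im=cv2.cvtColor(env.get_image(n),cv2.COLOR_RGB2BGR); cv2.imwrite('pics/'+f,im); np.save('pics/'+f+'.npy',np.array([*P[0].ravel(),P[1],*P[2].ravel()])); return im
def load(f):
    a=np.load('pics/'+f+'.npy'); return a[:9].reshape(3,3),a[9],a[10:].reshape(4,4)
E
python3 - <<'E'
from h import *
a=snap('top','top0.png');b=snap('scene','scene0.png')
s=env.observe();print({k:np.round(v,3) for k,v in s.items()},env.tcp_to_tips)
for n in('top','scene','wrist'):
    k,k1,V=K(n);print(n,k[0,0],k1,np.round(-V[:3,:3].T@V[:3,3],3))
E
```

```text
{'time_s': np.float64(0.1), 'q': array([ 59.396,  21.838,  74.377,  -0.   ,  83.858, -12.335]), 'qvel': array([ 0.082, -0.089, -0.217, -0.094,  0.114,  0.011]), 'joint_efforts': array([ 4.0000e-03, -4.4922e+01, -2.3166e+01, -0.0000e+00,  4.0000e-03,
        0.0000e+00]), 'position': array([0.172, 0.522, 0.209]), 'tool_rot': array([[-0.95 ,  0.313, -0.001],
       [ 0.313,  0.95 , -0.001],
       [ 0.   , -0.001, -1.   ]]), 'ft_force': array([-0.184, -0.171,  0.316]), 'wrist_torque': array([ 0.027,  0.041, -0.013]), 'grip_width': np.float64(0.086)} 0.011
top 484.1499530045551 -0.007259908125244248 [ 0.33  -0.017  1.329]
scene 392.8547965045415 -0.09888639374024072 [ 1.117 -0.482  0.674]
wrist 284.26706810550525 -0.04365632235763284 [0.102 0.545 0.373]
```

View pics/top0.png

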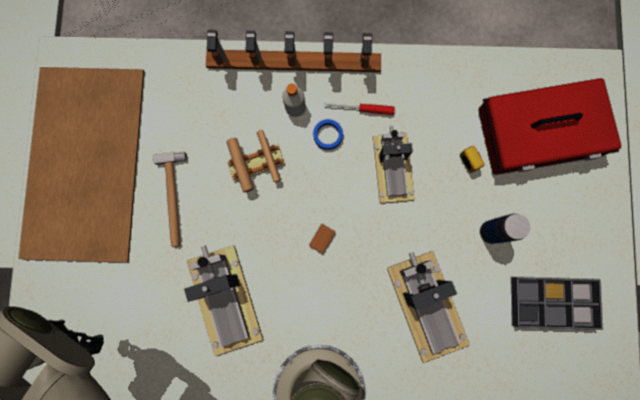

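View pics/scene0.png

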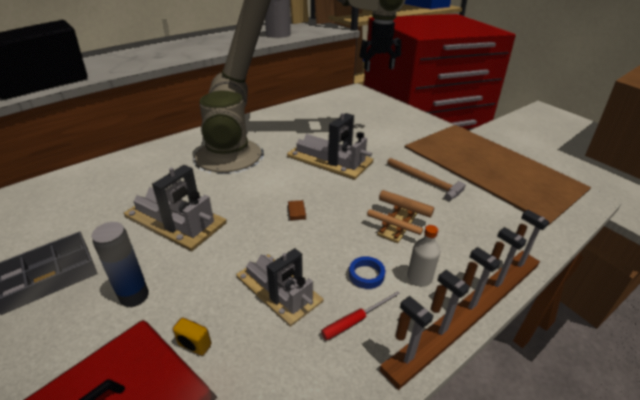

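The top view shows three V-block jigs, at about (394,165), (224,300) and (428,305). The one at (394,165) is clearly the smallest. Its entry faces down-image, toward the robot, and its stop is at about row 130. In the rack, the thick dowel is the left one (240,163) and the thin one is at (270,156). I'll confirm both in one enlarged crop and measure.

```bash
python3 - <<'E'
from h import *
im=cv2.imread('pics/top0.png');P=load('top0.png')
a=cv2.resize(im[120:215,210:300],None,fx=4.4,fy=4.4,interpolation=cv2.INTER_CUBIC)
b=cv2.resize(im[120:215,350:440],None,fx=4.4,fy=4.4,interpolation=cv2.INTER_CUBIC)
cv2.imwrite('pics/crop1.png',np.hstack([a,b]))
hsv=cv2.cvtColor(im,cv2.COLOR_BGR2HSV)
for u,v in [(240,163),(270,156),(258,160),(380,190),(394,185),(377,150),(350,180)]: print((u,v),hsv[v,u])
# plywood base size of each jig
m=cv2.inRange(hsv,(12,60,90),(32,255,255))
m=cv2.morphologyEx(m,cv2.MORPH_CLOSE,np.ones((3,3)))
for x0,x1,y0,y1 in [(365,425,120,215),(175,270,235,365),(380,475,240,370)]:
    mm=np.zeros_like(m);mm[y0:y1,x0:x1]=m[y0:y1,x0:x1]
    pts=cv2.findNonZero(mm);r=cv2.minAreaRect(pts);bx=cv2.boxPoints(r)
    w=np.array([onz('top',p,.012,P)[:2] for p in bx]);print(np.round(bx),np.round(w,4).tolist(),[round(np.linalg.norm(w[i]-w[i-1])*1000) for i in range(2)])
E
```

```text
(240, 163) [ 14 134 156]
(270, 156) [ 14 136 154]
(258, 160) [ 29  86 181]
(380, 190) [ 21 111 179]
(394, 185) [  4  16 110]
(377, 150) [ 20 108 144]
(350, 180) [ 36  19 184]
[[372. 136.]
 [407. 133.]
 [414. 200.]
 [380. 203.]] [[0.6906, -0.1321], [0.7035, -0.2287], [0.5144, -0.2489], [0.5019, -0.1541]] [190, 98]
[[172. 236.]
 [224. 218.]
 [267. 338.]
 [215. 357.]] [[0.3969, 0.4102], [0.4515, 0.2712], [0.1342, 0.1394], [0.0827, 0.2745]] [342, 149]
[[386. 268.]
 [433. 250.]
 [470. 345.]
 [423. 363.]] [[0.3277, -0.1745], [0.3789, -0.3008], [0.1309, -0.396], [0.0821, -0.2724]] [264, 136]
```

View pics/crop1.png

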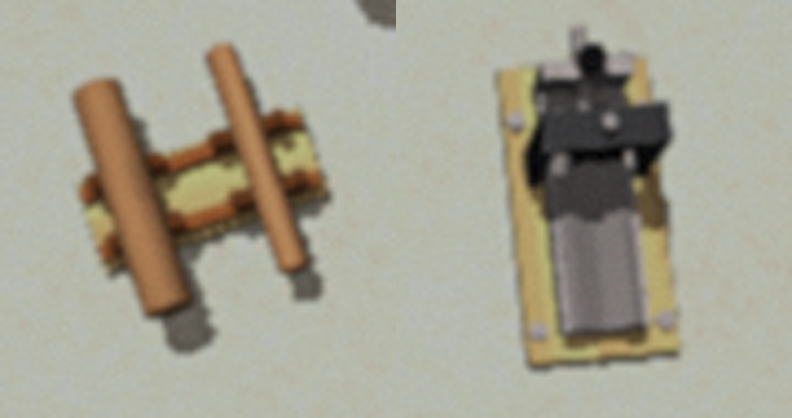

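The crop confirms the left dowel is the thicker one. The chosen jig's base measures 190×98 mm against the listed 190×96, and the others are 264 mm or longer. Next is the dowel's axis.

```bash
python3 - <<'E'
from h import *
im=cv2.imread('pics/top0.png');P=load('top0.png')
hsv=cv2.cvtColor(im,cv2.COLOR_BGR2HSV)
m=cv2.inRange(hsv,(8,100,110),(18,255,255));m2=np.zeros_like(m);m2[125:205,215:290]=m[125:205,215:290]
m2=cv2.morphologyEx(m2,cv2.MORPH_OPEN,cv2.getStructuringElement(cv2.MORPH_ELLIPSE,(7,7)))
for c in cv2.findContours(m2,cv2.RETR_EXTERNAL,cv2.CHAIN_APPROX_NONE)[0]:
    if cv2.contourArea(c)<100: continue
    bx=cv2.boxPoints(cv2.minAreaRect(c)); w=np.array([onz('top',p,.047,P)[:2] for p in bx])
    L=[np.linalg.norm(w[i]-w[i-1])for i in(1,2)]
    i=1 if L[0]>L[1] else 2; d=w[i]-w[i-1];d*=np.sign(d[0])
    C=w.mean(0);a=np.degrees(np.arctan2(d[1],d[0]));u=d/np.linalg.norm(d);print(np.round(bx),C.round(4),np.round(L,3),a.round(1),'grip',(C-.055*u).round(4))
s=env.observe();print(s['position'],np.degrees(np.arctan2(*s['tool_rot'][1::-1,1])))
E
```

```text
[[226. 140.]
 [236. 137.]
 [251. 188.]
 [242. 191.]] [0.5952 0.2315] [0.027 0.147] 19.8 grip [0.5434 0.2129]
[0.1722642  0.52203811 0.20938464] 71.73149466742804
```

>>> carry_out --rows '[{"tx": -4, "ty": -1.6}, {"tx": -4, "ty": -1.6}, {"tx": -4, "ty": -1.6}, {"tx": -4, "ty": -1.6}, {"tx": -4, "ty": -1.6}, {"tx": -4, "ty": -1.6}, {"tx": -4, "ty": -1.6}, {"tx": -4, "ty": -1.6}, {"tx": -4, "ty": -1.6}, {"tx": -4, "ty": -1.6}, {"tx": -3, "ty": -1}, {"tx": 0}]'

```text
validation failed for argument at $.ro...
```

>>> carry_out --rows '[{"yaw": -0.13}, {"yaw": -0.13}, {"yaw": -0.13}, {"yaw": -0.13}, {"yaw": -0.14}, {"yaw": 0}]'

```text
validation failed for argument at $.ro...
```

```bash
cat >> h.py <<'E'
def rel(x,y,z,ang=None):
    s=env.observe();R=s['tool_rot'];p=s['position'];a=np.degrees(np.arctan2(R[1,1],R[0,1]))
    print('t',round(s['time_s'],2),'tcp',p.round(4),'yang',a.round(2),'F',np.round(s['ft_force'],2),'w',round(s['grip_width'],4),'tilt',R[:2,2].round(4))
    print('move cm',(R.T@(np.array([x,y,z])-p)*100).round(2),'yaw', None if ang is None else round(-np.radians(ang-a),3))
E
python3 - <<'E'
from h import *
rel(.5434,.2129,.21,109.8); im=snap('wrist','w1.png')
E
```

```text
t 0.1 tcp [0.1723 0.522  0.2094] yang 71.73 F [-0.18 -0.17  0.32] w 0.0855 tilt [-0.0006 -0.0011]
move cm [-44.93 -17.72  -0.05] yaw -0.664
```

View pics/w1.png

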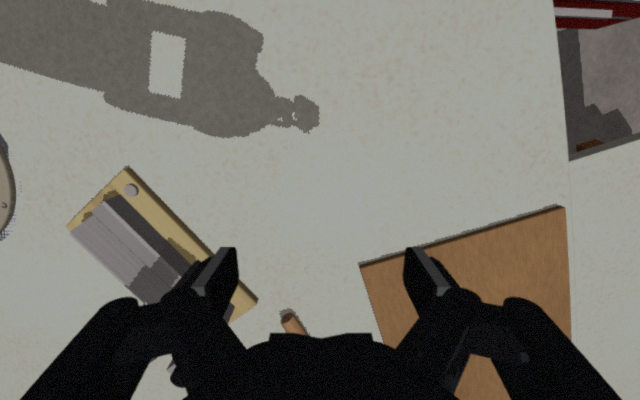

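The calls were refused, most likely because each row needs all four keys. The wrist camera sits on the tool's +x side and the fingers fill the lower picture (wrist view: large jig at (150,240), hammer handle end at (290,320)). I'll look from just past the dowel instead.

>>> carry_out --rows '[{"tx": -4.5, "ty": -0.8, "tz": 0, "yaw": 0}, {"tx": -4.5, "ty": -0.8, "tz": 0, "yaw": 0}, {"tx": -4.5, "ty": -0.8, "tz": 0, "yaw": 0}, {"tx": -4.5, "ty": -0.8, "tz": 0, "yaw": 0}, {"tx": -4.5, "ty": -0.8, "tz": 0, "yaw": 0}, {"tx": -4.5, "ty": -0.8, "tz": 0, "yaw": 0}, {"tx": -4.5, "ty": -0.8, "tz": 0, "yaw": 0}, {"tx": -4.5, "ty": -0.8, "tz": 0, "yaw": 0}, {"tx": -4.5, "ty": -0.8, "tz": 0, "yaw": 0}, {"tx": -4.5, "ty": -0.8, "tz": 0, "yaw": 0}, {"tx": -4.5, "ty": -0.8, "tz": 0, "yaw": 0}, {"tx": -4.5, "ty": -0.8, "tz": 0, "yaw": 0}]'

```text
time_s: 1.35
position: [0.6683, 0.2549, 0.2054]
tool_rot: [[-0.953, 0.304, -0.007], [0.304, 0.953, -0.002], [0.006, -0.004, -1.0]]
ft_force: [0.1, 0.9, 0.5]
grip_width: 0.0857
```

>>> carry_out --rows '[{"tx": 0, "ty": 0, "tz": 0, "yaw": -0.13}, {"tx": 0, "ty": 0, "tz": 0, "yaw": -0.13}, {"tx": 0, "ty": 0, "tz": 0, "yaw": -0.13}, {"tx": 0, "ty": 0, "tz": 0, "yaw": -0.13}, {"tx": 0, "ty": 0, "tz": 0, "yaw": -0.13}, {"tx": 0, "ty": 0, "tz": 0, "yaw": 0}, {"tx": 0, "ty": 0, "tz": 0, "yaw": 0}]'

```text
time_s: 2.05
position: [0.6733, 0.2483, 0.198]
tool_rot: [[-0.938, -0.346, -0.016], [-0.346, 0.938, -0.005], [0.016, 0.001, -1.0]]
ft_force: [0.7, 0.4, 0.4]
grip_width: 0.0854
```

```bash
python3 - <<'E'
from h import *
rel(.66,.26,.21,109.8); im=snap('wrist','w2.png')
hsv=cv2.cvtColor(im,cv2.COLOR_BGR2HSV)
for X in [(.5952,.2315,.045),(.5434,.2129,.045)]: print(proj('wrist',X,load('w2.png')).round())
E
```

```text
t 2.05 tcp [0.6733 0.2483 0.198 ] yang 110.27 F [0.66 0.35 0.44] w 0.0854 tilt [-0.0155 -0.0049]
move cm [ 0.86  1.56 -1.19] yaw 0.008
[332. 109.]
[333.  53.]
```

View pics/w2.png

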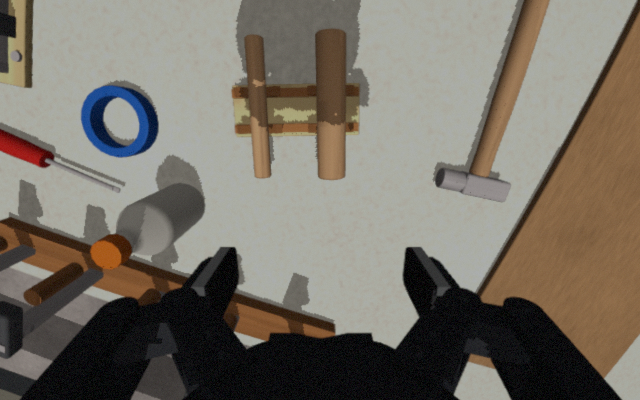

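The wrist view shows the thick dowel at about cols 317–346, rows 32–179, and the thin one left of it at (258,105). Measuring the thick one.

```bash
python3 - <<'E'
from h import *
im=cv2.imread('pics/w2.png');P=load('w2.png')
hsv=cv2.cvtColor(im,cv2.COLOR_BGR2HSV);print(hsv[100,332],hsv[110,300],hsv[40,332])
m=cv2.inRange(hsv,(8,80,60),(18,255,255));m2=np.zeros_like(m);m2[15:195,295:370]=m[15:195,295:370]
m2=cv2.morphologyEx(m2,cv2.MORPH_OPEN,cv2.getStructuringElement(cv2.MORPH_ELLIPSE,(17,17)))
c=max(cv2.findContours(m2,cv2.RETR_EXTERNAL,cv2.CHAIN_APPROX_NONE)[0],key=cv2.contourArea)
bx=cv2.boxPoints(cv2.minAreaRect(c)); w=np.array([onz('wrist',p,.05,P)[:2] for p in bx])
L=[np.linalg.norm(w[i]-w[i-1])for i in(1,2)]
i=1 if L[0]>L[1] else 2; d=w[i]-w[i-1];d*=np.sign(d[0])
C=w.mean(0);a=np.degrees(np.arctan2(d[1],d[0]));u=d/np.linalg.norm(d);g=C-.053*u;print(np.round(bx),C.round(4),np.round(L,3),a.round(1),'grip',g.round(4))
rel(*g,.12,a+90)
E
```

```text
[ 16 126  93] [ 24  83 148] [ 15 129  91]
[[314.  29.]
 [349.  29.]
 [349. 179.]
 [314. 179.]] [0.5951 0.2312] [0.035 0.153] 21.7 grip [0.5458 0.2116]
t 2.1 tcp [0.6733 0.2484 0.198 ] yang 110.29 F [-0.35 -0.01  0.37] w 0.0851 tilt [-0.0156 -0.0049]
move cm [13.1   0.96  8.01] yaw -0.024
```

Both views put the centre at (0.595, 0.231). I'll move over the grip spot.

>>> carry_out --rows '[{"tx": 3.3, "ty": 0.3, "tz": 1.5, "yaw": 0}, {"tx": 3.3, "ty": 0.3, "tz": 1.5, "yaw": 0}, {"tx": 3.3, "ty": 0.3, "tz": 1.5, "yaw": 0}, {"tx": 3.2, "ty": 0.2, "tz": 1.5, "yaw": 0}, {"tx": 0, "ty": 0, "tz": 0, "yaw": 0}, {"tx": 0, "ty": 0, "tz": 0, "yaw": 0}]'

```text
time_s: 2.7
position: [0.5398, 0.2122, 0.1366]
tool_rot: [[-0.943, -0.333, -0.016], [-0.333, 0.943, -0.005], [0.017, 0.001, -1.0]]
ft_force: [0.9, 0.9, 0.4]
grip_width: 0.0854
```

```bash
python3 - <<'E'
from h import *
rel(.5458,.2120,.037,110.8)
E
```

```text
t 2.7 tcp [0.5398 0.2122 0.1366] yang 109.43 F [0.87 0.95 0.39] w 0.0854 tilt [-0.0161 -0.0049]
move cm [-0.73 -0.23  9.94] yaw -0.024
```

>>> carry_out --rows '[{"tx": -0.7, "ty": -0.2, "tz": 2.4, "yaw": -0.024}, {"tx": 0, "ty": 0, "tz": 2.5, "yaw": 0}, {"tx": 0, "ty": 0, "tz": 2.5, "yaw": 0}, {"tx": 0, "ty": 0, "tz": 1.3, "yaw": 0}, {"tx": 0, "ty": 0, "tz": 0, "yaw": 0}]'

```text
time_s: 3.2
position: [0.5538, 0.2138, 0.0499]
tool_rot: [[-0.937, -0.35, -0.004], [-0.35, 0.937, -0.003], [0.005, -0.001, -1.0]]
ft_force: [-0.5, 0.1, -0.4]
grip_width: 0.0855
```

```bash
python3 - <<'E'
from h import *
rel(.5458,.2120,.037,110.8)
E
```

```text
t 3.2 tcp [0.5538 0.2138 0.0499] yang 110.46 F [-0.53  0.1  -0.38] w 0.0855 tilt [-0.004  -0.0027]
move cm [0.81 0.11 1.29] yaw -0.006
```

>>> carry_out --rows '[{"tx": 0.7, "ty": 0.1, "tz": 1.3, "yaw": 0}, {"tx": 0, "ty": 0, "tz": 0, "yaw": 0}]'

```text
time_s: 3.4
position: [0.5494, 0.2127, 0.038]
tool_rot: [[-0.938, -0.348, -0.0], [-0.348, 0.938, -0.002], [0.001, -0.002, -1.0]]
ft_force: [-0.0, 0.2, 0.7]
grip_width: 0.0853
```

```bash
python3 - <<'E'
from h import *
rel(.5458,.2120,.037,110.8)
E
```

```text
t 3.4 tcp [0.5494 0.2127 0.038 ] yang 110.36 F [-0.03  0.22  0.66] w 0.0853 tilt [-0.0005 -0.0021]
move cm [0.37 0.06 0.1 ] yaw -0.008
```

>>> carry_out --rows '[{"tx": 0.3, "ty": 0, "tz": 0.1, "yaw": 0}, {"tx": 0, "ty": 0, "tz": 0, "yaw": 0}]'

```text
time_s: 3.6
position: [0.5487, 0.2121, 0.0392]
tool_rot: [[-0.938, -0.347, 0.004], [-0.347, 0.938, -0.001], [-0.003, -0.003, -1.0]]
ft_force: [-0.3, -0.2, 0.2]
grip_width: 0.0854
```

>>> carry_out --jaw 1 --squeeze 40 --rows '[{"tx": 0, "ty": 0, "tz": 0, "yaw": 0}, {"tx": 0, "ty": 0, "tz": 0, "yaw": 0}, {"tx": 0, "ty": 0, "tz": 0, "yaw": 0}, {"tx": 0, "ty": 0, "tz": 0, "yaw": 0}, {"tx": 0, "ty": 0, "tz": 0, "yaw": 0}, {"tx": 0, "ty": 0, "tz": 0, "yaw": 0}, {"tx": 0, "ty": 0, "tz": 0, "yaw": 0}, {"tx": 0, "ty": 0, "tz": 0, "yaw": 0}]'

```text
time_s: 4.4
position: [0.5503, 0.2123, 0.0414]
tool_rot: [[-0.938, -0.347, 0.008], [-0.347, 0.938, -0.001], [-0.007, -0.003, -1.0]]
ft_force: [0.2, 0.2, 0.6]
grip_width: 0.0003
```

```bash
python3 - <<'E'
from h import *
rel(.5458,.2120,.12,110.8)
E
```

```text
t 4.4 tcp [0.5503 0.2123 0.0414] yang 110.3 F [0.25 0.15 0.58] w 0.0003 tilt [ 0.0077 -0.0007]
move cm [ 0.38  0.1  -7.86] yaw -0.009
```

The jaws closed to 0, so they missed it. Looking before anything else.

```bash
python3 - <<'E'
from h import *
t=snap('top','top1.png');s=snap('scene','scene1.png');w=snap('wrist','w3.png')
a=cv2.resize(t[110:230,190:320],None,fx=3,fy=3,interpolation=cv2.INTER_CUBIC)
b=cv2.resize(s[150:270,330:460],None,fx=3,fy=3,interpolation=cv2.INTER_CUBIC)
cv2.imwrite('pics/c2.png',np.vstack([np.hstack([a,b]),cv2.resize(w[100:],None,fx=.7,fy=.7)[:,:780] if 0 else np.pad(cv2.resize(w,(352,220)),((0,0),(0,780-352),(0,0)))]))
print(proj('top',env.observe()['position']).round(), (proj('top',[.5952,.2315,.045])).round())
E
```

```text
[245. 181.] [239. 164.]
```

View pics/c2.png

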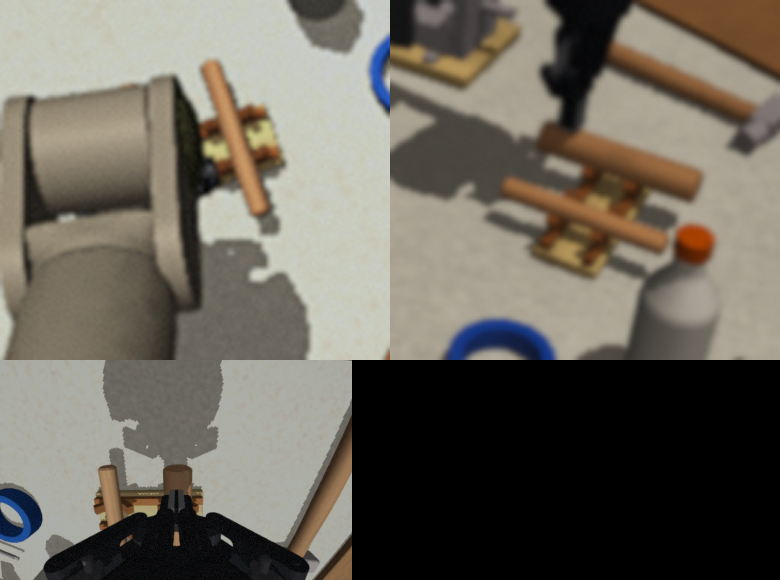

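```bash
python3 - <<'E'
from h import *
w=cv2.imread('pics/w3.png');s0=cv2.imread('pics/scene0.png');s=cv2.imread('pics/scene1.png')
f=lambda i:cv2.resize(i[165:255,350:450],None,fx=3.9,fy=3.9,interpolation=cv2.INTER_CUBIC)
cv2.imwrite('pics/c3.png',np.vstack([np.hstack([f(s0),f(s)]),cv2.resize(w[180:300,190:450],None,fx=3,fy=2,interpolation=cv2.INTER_CUBIC)]))
P=load('w3.png');u=np.array([np.cos(np.radians(20.8)),np.sin(np.radians(20.8)),0]);C=np.array([.5952,.2313,.045])
for k in(-.075,.075):
  for dz in (-.016,0,.016): print(k,dz,proj('wrist',C+k*u+[0,0,dz],P).round(),proj('scene',C+k*u+[0,0,dz]).round())
print('tips',proj('wrist',[.5503,.2123,.0304],P).round(),proj('scene',[.5503,.2123,.0304]).round())
E
```

```text
-0.075 -0.016 [324. 188.] [380. 199.]
-0.075 0 [324. 196.] [380. 195.]
-0.075 0.016 [325. 204.] [381. 190.]
0.075 -0.016 [325. 367.] [431. 217.]
0.075 0 [325. 384.] [432. 212.]
0.075 0.016 [325. 405.] [433. 207.]
tips [322. 227.] [388. 202.]
```

View pics/c3.png

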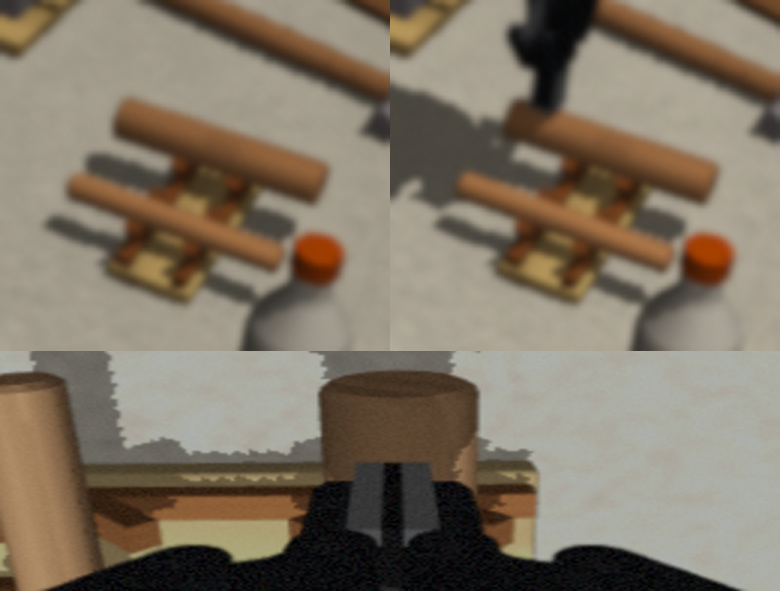

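```bash
python3 - <<'E'
from h import *
P=load('w3.png');s=env.observe();R=s['tool_rot'];p=s['position'];print(p,env.tcp_to_tips,s['ft_force'],s['joint_efforts'])
for x in(0,.011):
  print(x,[(int(z*1000),proj('wrist',p+R@[x,0,z],P)[1].round()) for z in(-.04,-.03,-.02,-.01,0,.011)],[(int(z*1000),proj('scene',p+R@[x,0,z]).round().tolist()) for z in(-.04,-.02,0,.011)])
V=P[2];c=-V[:3,:3].T@V[:3,3];print('cam in tool',R.T@(c-p), 'look',R.T@(-V[2,:3]))
E
```

```text
[0.55030081 0.21233935 0.04139126] 0.011 [0.18338151 0.16133049 0.4197707 ] [ 8.66439459e-04 -5.18897867e+01 -1.83430803e+01 -5.39206041e-03
 -2.07680702e-02  1.06483635e-04]
0 [(-40, np.float64(267.0)), (-30, np.float64(257.0)), (-20, np.float64(249.0)), (-10, np.float64(241.0)), (0, np.float64(234.0)), (11, np.float64(227.0))] [(-40, [390.0, 187.0]), (-20, [389.0, 193.0]), (0, [389.0, 199.0]), (11, [388.0, 202.0])]
0.011 [(-40, np.float64(247.0)), (-30, np.float64(238.0)), (-20, np.float64(231.0)), (-10, np.float64(224.0)), (0, np.float64(218.0)), (11, np.float64(212.0))] [(-40, [387.0, 186.0]), (-20, [386.0, 192.0]), (0, [385.0, 198.0]), (11, [385.0, 201.0])]
cam in tool [ 0.07396306 -0.00050263 -0.16409827] look [-0.29144819 -0.00143472  0.95658554]
```

The dowel is unmoved. In both views the shut fingertips sit just on top of it. They appear about 22 mm behind the reported TCP (wrist v≈236, scene v≈193) instead of 11 mm ahead as env.tcp_to_tips says, and the open-finger spacing in the first wrist picture gives the same figure. So I go about 33 mm deeper than planned, in small steps while watching the force.

>>> carry_out --jaw -1 --rows '[{"tx": 0.3, "ty": 0.1, "tz": -0.3, "yaw": 0}, {"tx": 0, "ty": 0, "tz": 0, "yaw": 0}, {"tx": 0, "ty": 0, "tz": 0, "yaw": 0}, {"tx": 0, "ty": 0, "tz": 0, "yaw": 0}, {"tx": 0, "ty": 0, "tz": 0, "yaw": 0}, {"tx": 0, "ty": 0, "tz": 0, "yaw": 0}]'

```text
time_s: 5.15
position: [0.5468, 0.2122, 0.0448]
tool_rot: [[-0.938, -0.347, 0.008], [-0.347, 0.938, -0.001], [-0.007, -0.003, -1.0]]
ft_force: [-0.2, -0.0, 0.1]
grip_width: 0.085
```

>>> carry_out --rows '[{"tx": 0.2, "ty": 0, "tz": 1, "yaw": 0}, {"tx": 0, "ty": 0, "tz": 1, "yaw": 0}, {"tx": 0, "ty": 0, "tz": 0.5, "yaw": 0}, {"tx": 0, "ty": 0, "tz": 0, "yaw": 0}]'

```text
time_s: 5.55
position: [0.5445, 0.2113, 0.0168]
tool_rot: [[-0.938, -0.347, 0.006], [-0.347, 0.938, -0.001], [-0.006, -0.003, -1.0]]
ft_force: [-0.6, -0.9, -0.2]
grip_width: 0.0854
```

```bash
python3 - <<'E'
from h import *
rel(.5458,.2120,.005,110.8)
E
```

```text
t 5.55 tcp [0.5445 0.2113 0.0168] yang 110.3 F [-0.63 -0.91 -0.21] w 0.0854 tilt [ 0.0065 -0.0009]
move cm [-0.14  0.02  1.18] yaw -0.009
```

>>> carry_out --rows '[{"tx": -0.1, "ty": 0, "tz": 0.5, "yaw": 0}, {"tx": 0, "ty": 0, "tz": 0.4, "yaw": 0}, {"tx": 0, "ty": 0, "tz": 0, "yaw": 0}]'

```text
time_s: 5.85
position: [0.5457, 0.2117, 0.0068]
tool_rot: [[-0.938, -0.347, 0.006], [-0.347, 0.938, -0.001], [-0.005, -0.003, -1.0]]
ft_force: [-0.1, 0.9, 0.3]
grip_width: 0.0852
```

>>> carry_out --jaw 1 --squeeze 40 --rows '[{"tx": 0, "ty": 0, "tz": 0, "yaw": 0}, {"tx": 0, "ty": 0, "tz": 0, "yaw": 0}, {"tx": 0, "ty": 0, "tz": 0, "yaw": 0}, {"tx": 0, "ty": 0, "tz": 0, "yaw": 0}, {"tx": 0, "ty": 0, "tz": 0, "yaw": 0}, {"tx": 0, "ty": 0, "tz": 0, "yaw": 0}]'

```text
time_s: 6.45
position: [0.546, 0.2122, 0.0076]
tool_rot: [[-0.938, -0.347, 0.008], [-0.347, 0.938, -0.0], [-0.007, -0.003, -1.0]]
ft_force: [0.3, 0.0, 1.0]
grip_width: 0.0309
```

Gripped at 30.9 mm. Lifting.

>>> carry_out --rows '[{"tx": 0, "ty": 0, "tz": -0.5, "yaw": 0}, {"tx": 0, "ty": 0, "tz": -1.5, "yaw": 0}, {"tx": 0, "ty": 0, "tz": -3, "yaw": 0}, {"tx": 0, "ty": 0, "tz": -3, "yaw": 0}, {"tx": 0, "ty": 0, "tz": -3, "yaw": 0}, {"tx": 0, "ty": 0, "tz": -3, "yaw": 0}, {"tx": 0, "ty": 0, "tz": -2, "yaw": 0}, {"tx": 0, "ty": 0, "tz": 0, "yaw": 0}]'

```text
time_s: 7.25
position: [0.5436, 0.2112, 0.1742]
tool_rot: [[-0.938, -0.346, 0.003], [-0.346, 0.938, -0.002], [-0.002, -0.003, -1.0]]
ft_force: [0.6, -0.4, -1.1]
grip_width: 0.0305
```

>>> carry_out --rows '[{"tx": 0.5, "ty": -2, "tz": 0, "yaw": 0}, {"tx": 1, "ty": -4.2, "tz": 0, "yaw": 0}, {"tx": 1, "ty": -4.2, "tz": 0, "yaw": 0}, {"tx": 1, "ty": -4.2, "tz": 0, "yaw": 0}, {"tx": 1, "ty": -4.2, "tz": 0, "yaw": 0}, {"tx": 1, "ty": -4.2, "tz": 0, "yaw": 0}, {"tx": 1, "ty": -4.2, "tz": 0, "yaw": 0}, {"tx": 1, "ty": -4.2, "tz": 0, "yaw": 0}, {"tx": 1, "ty": -4.2, "tz": 0, "yaw": 0}, {"tx": 0.5, "ty": -2, "tz": 0, "yaw": 0}, {"tx": 0, "ty": 0, "tz": 0, "yaw": 0.12}, {"tx": 0, "ty": 0, "tz": 0, "yaw": 0.12}]'

```text
time_s: 8.45
position: [0.5848, -0.1881, 0.1579]
tool_rot: [[-0.994, -0.108, -0.018], [-0.108, 0.994, 0.004], [0.018, 0.006, -1.0]]
ft_force: [-0.2, 0.6, -0.8]
grip_width: 0.0303
```

>>> carry_out --rows '[{"tx": 0, "ty": 0, "tz": 0, "yaw": 0}, {"tx": 0, "ty": 0, "tz": 0, "yaw": 0}]'

```text
time_s: 8.65
position: [0.5838, -0.1883, 0.1553]
tool_rot: [[-0.994, -0.108, -0.022], [-0.109, 0.994, 0.005], [0.021, 0.008, -1.0]]
ft_force: [0.5, -0.0, -0.9]
grip_width: 0.0312
```

```bash
python3 - <<'E'
from h import *
rel(.6,-.192,.2,96.4); im=snap('wrist','w4.png');P=load('w4.png')
for x in(-65,0): print(proj('wrist',[.5877+x/1000*.9938,-.1926+x/1000*.1117,.042],P).round())
E
```

```text
t 8.65 tcp [ 0.5838 -0.1883  0.1553] yang 96.23 F [ 0.47 -0.03 -0.88] w 0.0312 tilt [-0.022   0.0055]
move cm [-1.48 -0.51 -4.51] yaw -0.003
[315. 127.]
[316. 193.]
```

View pics/w4.png

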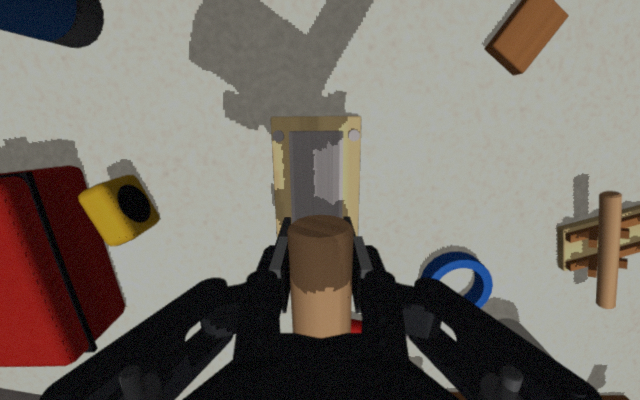

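The wrist view shows the dowel held level between the fingers, tail end at about (320,225). The jig's base front edge is at row 117 (cols 272–361) and the V entry at row ~130 (cols 290–344). Measuring the V axis from the edges.

```bash
python3 - <<'E'
from h import *
im=cv2.imread('pics/w4.png');P=load('w4.png');hsv=cv2.cvtColor(im,cv2.COLOR_BGR2HSV)
ply=cv2.inRange(hsv,(15,60,60),(35,255,255));ply=cv2.morphologyEx(ply,cv2.MORPH_OPEN,np.ones((3,3)))
rows=[]
for v in range(125,206,4):
    c=np.where(ply[v,255:375])[0]+255
    L=c[c<317];Rr=c[c>317]
    rows.append((v,L.min(),L.max(),Rr.min(),Rr.max()))
r=np.array(rows);print(r[::4])
def line(i,z):
    w=np.array([onz('wrist',(a[i],a[0]),z,P)[:2] for a in r]);w=w[np.abs(w[:,1]-np.median(w[:,1]))<.02]
    k=np.polyfit(w[:,0],w[:,1],1);k=np.polyfit(*w[np.abs(np.polyval(k,w[:,0])-w[:,1])<.002].T,1);return k
for nm,i,j,z in(('base',1,4,.012),('V',2,3,.042)):
    a,b=line(i,z),line(j,z);print(nm,np.degrees(np.arctan([a[0],b[0]])).round(2),'mid y at x=.53,.6',[((np.polyval(a,x)+np.polyval(b,x))/2).round(4) for x in(.53,.6)],'width',(np.polyval(a,.55)-np.polyval(b,.55)).round(4))
col=ply[:,300:335].any(1);print('base front row',np.where(col)[0][:1], onz('wrist',(317,np.where(col)[0][0]),.012,P).round(4))
g=hsv[100:145,310:330,1].mean(1);print(np.round(g).astype(int)); print(onz('wrist',(317,129.5),.042,P).round(4),onz('wrist',(317,129.5),.027,P).round(4))
# held dowel end edges
for v in(240,260,280): print(v,[ (x) for x in hsv[v,285:360:5,0]])
E
```

```text
[[125 271 316 318 360]
 [141 272 288 344 359]
 [157 273 288 344 359]
 [173 274 289 343 359]
 [189 274 290 343 358]
 [205 275 290 342 357]]
base [6.34 6.61] mid y at x=.53,.6 [np.float64(-0.1986), np.float64(-0.1907)] width -0.0943
V [6.55 6.1 ] mid y at x=.53,.6 [np.float64(-0.1983), np.float64(-0.1906)] width -0.0543
base front row [116] [ 0.5125 -0.1993  0.012 ]
[ 24  24  24  24  24  25  23  25  25  25  24  24  25  24  25  30  68  96
 100 101 100 100 100  99  99 100  99  99 100  99  83  35  15  15  13  13
  12  12  14  16  13  12  14  12  11]
[ 0.525  -0.1978  0.042 ] [ 0.5256 -0.1978  0.027 ]
240 [np.uint8(150), np.uint8(15), np.uint8(13), np.uint8(13), np.uint8(13), np.uint8(13), np.uint8(15), np.uint8(14), np.uint8(15), np.uint8(15), np.uint8(14), np.uint8(15), np.uint8(14), np.uint8(15), np.uint8(50)]
260 [np.uint8(126), np.uint8(15), np.uint8(13), np.uint8(14), np.uint8(15), np.uint8(14), np.uint8(13), np.uint8(14), np.uint8(15), np.uint8(15), np.uint8(14), np.uint8(13), np.uint8(15), np.uint8(15), np.uint8(30)]
280 [np.uint8(165), np.uint8(17), np.uint8(13), np.uint8(13), np.uint8(14), np.uint8(15), np.uint8(11), np.uint8(16), np.uint8(13), np.uint8(15), np.uint8(14), np.uint8(15), np.uint8(13), np.uint8(14), np.uint8(120)]
```

```bash
python3 - <<'E'
from h import *
rel(.4857,-.2034,.155,96.4)
E
```

```text
t 8.7 tcp [ 0.5837 -0.1881  0.1552] yang 96.22 F [-0.14  0.13 -2.27] w 0.0302 tilt [-0.0222  0.0056]
move cm [ 9.91 -0.45  0.23] yaw -0.003
```

>>> carry_out --rows '[{"tx": 2, "ty": -0.1, "tz": -0.2, "yaw": 0}, {"tx": 3, "ty": -0.1, "tz": -0.2, "yaw": 0}, {"tx": 3, "ty": -0.1, "tz": 0, "yaw": 0}, {"tx": 1.8, "ty": -0.1, "tz": 0, "yaw": 0}, {"tx": 0, "ty": 0, "tz": 0, "yaw": 0}, {"tx": 0, "ty": 0, "tz": 0, "yaw": 0}]'

```text
time_s: 9.3
position: [0.4838, -0.2012, 0.1599]
tool_rot: [[-0.992, -0.125, -0.023], [-0.125, 0.992, 0.006], [0.022, 0.009, -1.0]]
ft_force: [0.8, 0.6, -1.7]
grip_width: 0.0304
```

```bash
python3 - <<'E'
from h import *
rel(.4857,-.2034,.05,96.4)
E
```

```text
t 9.3 tcp [ 0.4838 -0.2012  0.1599] yang 97.18 F [ 0.8   0.59 -1.67] w 0.0304 tilt [-0.0233  0.0062]
move cm [-0.4  -0.34 10.98] yaw 0.014
```

>>> carry_out --rows '[{"tx": 0, "ty": -0.2, "tz": 2, "yaw": 0.014}, {"tx": 0, "ty": 0, "tz": 2.5, "yaw": 0}, {"tx": 0, "ty": 0, "tz": 2.5, "yaw": 0}, {"tx": 0, "ty": 0, "tz": 1.5, "yaw": 0}, {"tx": 0, "ty": 0, "tz": 0, "yaw": 0}, {"tx": 0, "ty": 0, "tz": 0, "yaw": 0}]'

```text
time_s: 9.9
position: [0.4881, -0.202, 0.0724]
tool_rot: [[-0.993, -0.12, -0.018], [-0.12, 0.993, 0.004], [0.018, 0.006, -1.0]]
ft_force: [-0.3, -0.2, -0.2]
grip_width: 0.0308
```

```bash
python3 - <<'E'
from h import *
rel(.4857,-.2034,.0105,96.4)
E
```

```text
t 9.9 tcp [ 0.4881 -0.202   0.0724] yang 96.91 F [-0.27 -0.24 -0.21] w 0.0308 tilt [-0.0185  0.0037]
move cm [ 0.15 -0.14  6.19] yaw 0.009
```

>>> carry_out --rows '[{"tx": 0.1, "ty": -0.1, "tz": 2, "yaw": 0.009}, {"tx": 0, "ty": -0.05, "tz": 2, "yaw": 0}, {"tx": 0, "ty": 0, "tz": 0.7, "yaw": 0}, {"tx": 0, "ty": 0, "tz": 0, "yaw": 0}, {"tx": 0, "ty": 0, "tz": 0, "yaw": 0}]'

```text
time_s: 10.4
position: [0.491, -0.2049, 0.0289]
tool_rot: [[-0.993, -0.114, -0.01], [-0.114, 0.993, -0.002], [0.01, -0.001, -1.0]]
ft_force: [-0.1, -0.8, -0.7]
grip_width: 0.0309
```

```bash
python3 - <<'E'
from h import *
rel(.4857,-.2034,.0105,96.4)
im=snap('wrist','w5.png')
E
```

```text
t 10.4 tcp [ 0.491  -0.2049  0.0289] yang 96.56 F [-0.07 -0.79 -0.74] w 0.0309 tilt [-0.0101 -0.002 ]
move cm [0.49 0.21 1.84] yaw 0.003
```

>>> carry_out --rows '[{"tx": 0.4, "ty": 0.15, "tz": 0.6, "yaw": 0}, {"tx": 0, "ty": 0, "tz": 0.3, "yaw": 0}, {"tx": 0, "ty": 0, "tz": 0, "yaw": 0}]'

```text
time_s: 10.75
position: [0.4871, -0.2042, 0.021]
tool_rot: [[-0.993, -0.114, -0.007], [-0.114, 0.993, -0.004], [0.008, -0.003, -1.0]]
ft_force: [-0.1, -0.4, -0.2]
grip_width: 0.0306
```

```bash
python3 - <<'E'
from h import *
rel(.4857,-.2034,.0105,96.4)
im=snap('scene','scene2.png')
cv2.imwrite('pics/c4.png',cv2.resize(im[230:330,220:340],None,fx=6,fy=5.5,interpolation=cv2.INTER_CUBIC))
E
```

```text
t 10.75 tcp [ 0.4871 -0.2042  0.021 ] yang 96.57 F [-0.07 -0.4  -0.21] w 0.0306 tilt [-0.0074 -0.0039]
move cm [0.13 0.1  1.05] yaw 0.003
```

View pics/c4.png

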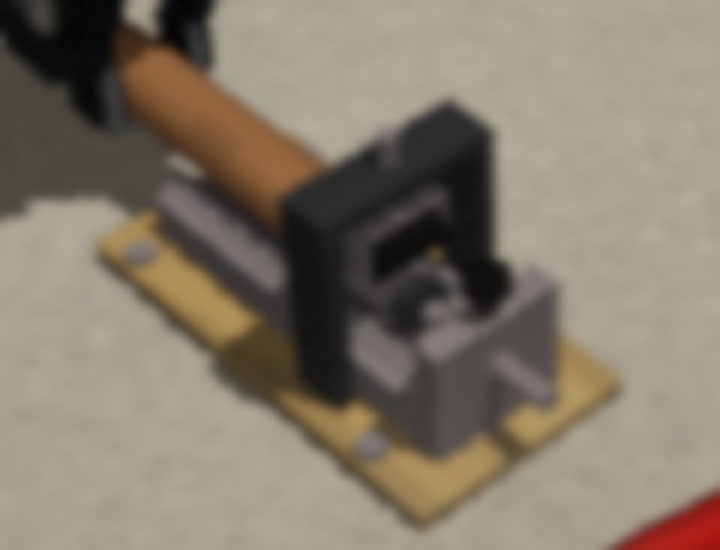

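The dowel is lined up over the V, short of the roller. Lowering in small steps with a lighter grip.

>>> carry_out --squeeze 22 --rows '[{"tx": 0.1, "ty": 0.1, "tz": 0.3, "yaw": 0}, {"tx": 0, "ty": 0, "tz": 0.2, "yaw": 0}, {"tx": 0, "ty": 0, "tz": 0, "yaw": 0}]'

```text
time_s: 11.1
position: [0.486, -0.2034, 0.0159]
tool_rot: [[-0.993, -0.114, -0.007], [-0.114, 0.993, -0.004], [0.008, -0.003, -1.0]]
ft_force: [-0.5, -0.6, -1.1]
grip_width: 0.0306
```

>>> carry_out --rows '[{"tx": 0, "ty": 0, "tz": 0.3, "yaw": 0}, {"tx": 0, "ty": 0, "tz": 0, "yaw": 0}]'

```text
time_s: 11.3
position: [0.4862, -0.2036, 0.0127]
tool_rot: [[-0.993, -0.114, -0.007], [-0.114, 0.993, -0.005], [0.007, -0.004, -1.0]]
ft_force: [-0.2, -0.1, -0.0]
grip_width: 0.0305
```

>>> carry_out --rows '[{"tx": 0, "ty": 0, "tz": 0.2, "yaw": 0}, {"tx": 0, "ty": 0, "tz": 0, "yaw": 0}]'

```text
time_s: 11.5
position: [0.4865, -0.2039, 0.0109]
tool_rot: [[-0.993, -0.114, -0.006], [-0.114, 0.993, -0.005], [0.006, -0.004, -1.0]]
ft_force: [-0.8, 0.3, 1.0]
grip_width: 0.0308
```

>>> carry_out --rows '[{"tx": 0, "ty": 0, "tz": 0.15, "yaw": 0}, {"tx": 0, "ty": 0, "tz": 0, "yaw": 0}]'

```text
time_s: 11.7
position: [0.4867, -0.2038, 0.0101]
tool_rot: [[-0.993, -0.114, -0.005], [-0.114, 0.993, -0.005], [0.006, -0.005, -1.0]]
ft_force: [-1.0, 1.4, 5.6]
grip_width: 0.0303
```

>>> carry_out --rows '[{"tx": 0, "ty": 0, "tz": 0.15, "yaw": 0}, {"tx": 0, "ty": 0, "tz": 0, "yaw": 0}]'

```text
time_s: 11.9
position: [0.4866, -0.2037, 0.0095]
tool_rot: [[-0.993, -0.115, -0.004], [-0.115, 0.993, -0.006], [0.005, -0.005, -1.0]]
ft_force: [-2.2, 1.7, 5.4]
grip_width: 0.0308
```

It is in contact, with about 5 N down and holding steady. Releasing and lifting clear.

>>> carry_out --jaw -1 --rows '[{"tx": 0, "ty": 0, "tz": 0, "yaw": 0}, {"tx": 0, "ty": 0, "tz": 0, "yaw": 0}, {"tx": 0, "ty": 0, "tz": 0, "yaw": 0}, {"tx": 0, "ty": 0, "tz": 0, "yaw": 0}, {"tx": 0, "ty": 0, "tz": 0, "yaw": 0}, {"tx": 0, "ty": 0, "tz": 0, "yaw": 0}]'

```text
time_s: 12.5
position: [0.4865, -0.2036, 0.0091]
tool_rot: [[-0.993, -0.115, -0.005], [-0.115, 0.993, -0.006], [0.005, -0.005, -1.0]]
ft_force: [0.2, -0.3, -0.2]
grip_width: 0.0853
```

>>> carry_out --rows '[{"tx": 0, "ty": 0, "tz": -2, "yaw": 0}, {"tx": 0, "ty": 0, "tz": -3, "yaw": 0}, {"tx": 0, "ty": 0, "tz": -3, "yaw": 0}, {"tx": 2, "ty": 0, "tz": -1, "yaw": 0}, {"tx": 3, "ty": 0, "tz": 0, "yaw": 0}, {"tx": 2, "ty": 0, "tz": 0, "yaw": 0}, {"tx": 0, "ty": 0, "tz": 0, "yaw": 0}]'

```text
time_s: 13.2
position: [0.4155, -0.2112, 0.1028]
tool_rot: [[-0.993, -0.116, -0.006], [-0.116, 0.993, -0.006], [0.006, -0.005, -1.0]]
ft_force: [0.4, 0.0, 0.6]
grip_width: 0.0851
```

>>> carry_out --jaw 1 --rows '[{"tx": 0, "ty": 0, "tz": 0, "yaw": 0}, {"tx": 0, "ty": 0, "tz": 0, "yaw": 0}, {"tx": 0, "ty": 0, "tz": 0, "yaw": 0}, {"tx": 0, "ty": 0, "tz": 0, "yaw": 0}, {"tx": 0, "ty": 0, "tz": 0, "yaw": 0}, {"tx": 0, "ty": 0, "tz": 0, "yaw": 0}]'

```text
time_s: 13.8
position: [0.418, -0.2112, 0.1024]
tool_rot: [[-0.993, -0.117, -0.005], [-0.117, 0.993, -0.006], [0.005, -0.005, -1.0]]
ft_force: [0.4, -0.5, 0.3]
grip_width: 0.0002
```

```bash
python3 - <<'E'
from h import *
rel(.43,-.21,.1,96.4)
im=snap('wrist','w6.png');sc=snap('scene','scene3.png')
cv2.imwrite('pics/c5.png',np.vstack([im[:260],np.hstack([cv2.resize(sc[225:330,215:340],(400,336),interpolation=cv2.INTER_CUBIC),np.zeros((336,240,3),np.uint8)])]))
E
```

```text
t 13.8 tcp [ 0.418  -0.2112  0.1024] yang 96.74 F [ 0.4  -0.49  0.33] w 0.0002 tilt [-0.0048 -0.0058]
move cm [-1.21 -0.02  0.23] yaw 0.006
```

View pics/c5.png

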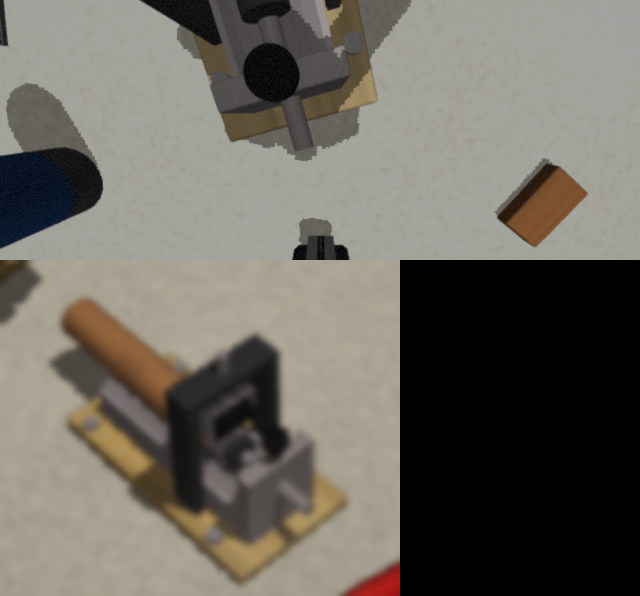

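The dowel lies in the V at the entry, with its trailing end sticking out and its nose short of the roller. Now the shut fingers go down behind its end.

>>> carry_out --rows '[{"tx": 0, "ty": 0, "tz": 2, "yaw": 0}, {"tx": 0, "ty": 0, "tz": 2.5, "yaw": 0}, {"tx": 0, "ty": 0, "tz": 2.5, "yaw": 0}, {"tx": 0, "ty": 0, "tz": 1.5, "yaw": 0}, {"tx": 0, "ty": 0, "tz": 0, "yaw": 0}]'

```text
time_s: 14.4
position: [0.4186, -0.2126, 0.0156]
tool_rot: [[-0.993, -0.117, -0.002], [-0.117, 0.993, -0.008], [0.003, -0.008, -1.0]]
ft_force: [0.2, -0.3, 0.3]
grip_width: 0.0001
```

```bash
python3 - <<'E'
from h import *
rel(.445,-.208,.013,96.4)
E
```

```text
t 14.4 tcp [ 0.4186 -0.2126  0.0156] yang 96.74 F [ 0.19 -0.27  0.35] w 0.0001 tilt [-0.0019 -0.0083]
move cm [-2.68  0.15  0.25] yaw 0.006
```

>>> carry_out --rows '[{"tx": -0.9, "ty": 0.1, "tz": 0.1, "yaw": 0}, {"tx": -0.9, "ty": 0.05, "tz": 0.1, "yaw": 0}, {"tx": -0.7, "ty": 0, "tz": 0, "yaw": 0}, {"tx": 0, "ty": 0, "tz": 0, "yaw": 0}]'

```text
time_s: 14.8
position: [0.447, -0.2086, 0.0157]
tool_rot: [[-0.993, -0.117, 0.002], [-0.117, 0.993, -0.011], [-0.0, -0.011, -1.0]]
ft_force: [0.3, 0.3, 0.0]
grip_width: -0.0001
```

```bash
python3 - <<'E'
from h import *
rel(.453,-.2071,.013,96.4)
E
```

```text
t 14.8 tcp [ 0.447  -0.2086  0.0157] yang 96.74 F [0.33 0.26 0.01] w -0.0001 tilt [ 0.0015 -0.0109]
move cm [-0.62  0.08  0.27] yaw 0.006
```

>>> carry_out --rows '[{"tx": -0.3, "ty": 0, "tz": 0, "yaw": 0}, {"tx": -0.3, "ty": 0, "tz": 0, "yaw": 0}]'

```text
time_s: 15.0
position: [0.4536, -0.2078, 0.0164]
tool_rot: [[-0.993, -0.118, 0.002], [-0.118, 0.993, -0.012], [-0.001, -0.012, -1.0]]
ft_force: [0.8, -0.2, -0.6]
grip_width: 0.0004
```

>>> carry_out --rows '[{"tx": -0.3, "ty": 0, "tz": 0, "yaw": 0}, {"tx": -0.3, "ty": 0, "tz": 0, "yaw": 0}]'

```text
time_s: 15.2
position: [0.4598, -0.2071, 0.0166]
tool_rot: [[-0.993, -0.118, 0.002], [-0.118, 0.993, -0.012], [-0.001, -0.012, -1.0]]
ft_force: [-0.0, -0.7, 0.2]
grip_width: 0.0004
```

>>> carry_out --rows '[{"tx": -0.3, "ty": 0, "tz": 0, "yaw": 0}, {"tx": -0.3, "ty": 0, "tz": 0, "yaw": 0}]'

```text
time_s: 15.4
position: [0.4661, -0.2063, 0.0166]
tool_rot: [[-0.993, -0.118, 0.002], [-0.118, 0.993, -0.012], [-0.0, -0.012, -1.0]]
ft_force: [-0.3, -1.1, -1.0]
grip_width: -0.0001
```

>>> carry_out --rows '[{"tx": -0.3, "ty": 0.03, "tz": 0.1, "yaw": 0}, {"tx": -0.2, "ty": 0, "tz": 0.1, "yaw": 0}]'

```text
time_s: 15.6
position: [0.4711, -0.2055, 0.0145]
tool_rot: [[-0.993, -0.118, 0.001], [-0.118, 0.993, -0.012], [0.0, -0.012, -1.0]]
ft_force: [-3.6, -1.6, 2.2]
grip_width: -0.0004
```

>>> carry_out --rows '[{"tx": -0.2, "ty": 0, "tz": 0, "yaw": 0}, {"tx": -0.2, "ty": 0, "tz": 0, "yaw": 0}]'

```text
time_s: 15.8
position: [0.4748, -0.205, 0.0144]
tool_rot: [[-0.993, -0.118, -0.001], [-0.118, 0.993, -0.011], [0.002, -0.011, -1.0]]
ft_force: [-3.2, -1.4, 3.1]
grip_width: -0.0002
```

```bash
python3 - <<'E'
from h import *
rel(.453,-.2071,.013,96.4)
sc=snap('scene','scene4.png');w=snap('wrist','w7.png')
cv2.imwrite('pics/c6.png',np.hstack([cv2.resize(sc[225:330,215:340],(400,336),interpolation=cv2.INTER_CUBIC),cv2.resize(w[190:290,260:380],(400,336),interpolation=cv2.INTER_CUBIC)]))
E
```

```text
t 15.8 tcp [ 0.4748 -0.205   0.0144] yang 96.77 F [-3.18 -1.35  3.06] w -0.0002 tilt [-0.0005 -0.0114]
move cm [2.19 0.05 0.14] yaw 0.006
```

View pics/c6.png

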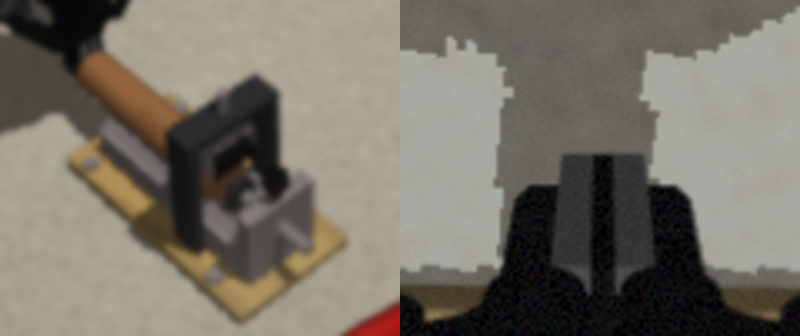

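The dowel's nose is now under the roller and it slides at about 3.3 N. Pushing on in small steps, feeling for the stop.

>>> carry_out --rows '[{"tx": -0.2, "ty": 0, "tz": 0, "yaw": 0}, {"tx": -0.2, "ty": 0, "tz": 0, "yaw": 0}]'

```text
time_s: 16.1
position: [0.4791, -0.2045, 0.0144]
tool_rot: [[-0.993, -0.118, 0.0], [-0.118, 0.993, -0.011], [0.001, -0.011, -1.0]]
ft_force: [-3.1, -0.8, 1.6]
grip_width: 0.0001
```

>>> carry_out --rows '[{"tx": -0.2, "ty": 0, "tz": 0, "yaw": 0}, {"tx": -0.15, "ty": 0, "tz": 0, "yaw": 0}]'

```text
time_s: 16.3
position: [0.483, -0.204, 0.0144]
tool_rot: [[-0.993, -0.118, 0.0], [-0.118, 0.993, -0.011], [0.001, -0.011, -1.0]]
ft_force: [-2.0, 0.2, 1.2]
grip_width: -0.0003
```

>>> carry_out --rows '[{"tx": -0.15, "ty": 0, "tz": 0, "yaw": 0}, {"tx": -0.15, "ty": 0, "tz": 0, "yaw": 0}]'

```text
time_s: 16.5
position: [0.4858, -0.2037, 0.0143]
tool_rot: [[-0.993, -0.118, -0.001], [-0.118, 0.993, -0.011], [0.002, -0.011, -1.0]]
ft_force: [-5.0, -2.1, 2.5]
grip_width: -0.0001
```

>>> carry_out --rows '[{"tx": -0.1, "ty": 0, "tz": 0, "yaw": 0}, {"tx": -0.1, "ty": 0, "tz": 0, "yaw": 0}]'

```text
time_s: 16.7
position: [0.4861, -0.2036, 0.0143]
tool_rot: [[-0.993, -0.119, -0.006], [-0.118, 0.993, -0.011], [0.007, -0.011, -1.0]]
ft_force: [-11.7, -3.9, 6.5]
grip_width: 0.0
```

>>> carry_out --rows '[{"tx": -0.1, "ty": 0, "tz": 0, "yaw": 0}, {"tx": -0.1, "ty": 0, "tz": 0, "yaw": 0}]'

```text
time_s: 16.9
position: [0.4858, -0.2036, 0.0144]
tool_rot: [[-0.993, -0.119, -0.011], [-0.119, 0.993, -0.011], [0.012, -0.01, -1.0]]
ft_force: [-9.5, -2.6, 5.2]
grip_width: -0.0006
```

>>> carry_out --rows '[{"tx": -0.1, "ty": 0, "tz": 0, "yaw": 0}, {"tx": -0.1, "ty": 0, "tz": 0, "yaw": 0}]'

```text
time_s: 17.1
position: [0.4856, -0.2036, 0.0144]
tool_rot: [[-0.993, -0.119, -0.016], [-0.119, 0.993, -0.011], [0.017, -0.009, -1.0]]
ft_force: [-8.5, -3.3, 5.7]
grip_width: 0.0001
```

It is solid: the force climbed over the pad's roughly 3 mm of give (2 to 5 N), then jumped with no more travel. Total drag is about 3.3 N, so I'll hold about 11–12 N total for over half a second.

>>> carry_out --rows '[{"tx": -0.13, "ty": 0, "tz": 0, "yaw": 0}]'

```text
time_s: 17.2
position: [0.4855, -0.2035, 0.0144]
tool_rot: [[-0.993, -0.12, -0.019], [-0.119, 0.993, -0.011], [0.02, -0.008, -1.0]]
ft_force: [-11.8, -3.8, 7.0]
grip_width: -0.0001
```

>>> carry_out --rows '[{"tx": -0.13, "ty": 0, "tz": 0, "yaw": 0}]'

```text
time_s: 17.3
position: [0.4854, -0.2036, 0.0145]
tool_rot: [[-0.993, -0.12, -0.023], [-0.12, 0.993, -0.011], [0.024, -0.008, -1.0]]
ft_force: [-11.2, -3.5, 6.5]
grip_width: -0.0001
```

The downward rub on the dowel's end (Fz ≈ 6.5 N) is higher than I'd like, so I'll ease it with a small upward component and keep the push.

>>> carry_out --rows '[{"tx": -0.14, "ty": 0, "tz": -0.05, "yaw": 0}]'

```text
time_s: 17.4
position: [0.4852, -0.2035, 0.0148]
tool_rot: [[-0.992, -0.12, -0.026], [-0.12, 0.993, -0.01], [0.027, -0.007, -1.0]]
ft_force: [-9.3, -4.0, 1.3]
grip_width: 0.0
```

>>> carry_out --rows '[{"tx": -0.14, "ty": 0, "tz": -0.05, "yaw": 0}]'

```text
time_s: 17.5
position: [0.485, -0.2034, 0.0149]
tool_rot: [[-0.992, -0.12, -0.03], [-0.12, 0.993, -0.01], [0.031, -0.006, -0.999]]
ft_force: [-9.7, -3.7, 1.5]
grip_width: -0.0003
```

>>> carry_out --rows '[{"tx": -0.16, "ty": 0, "tz": -0.03, "yaw": 0}, {"tx": -0.16, "ty": 0, "tz": -0.03, "yaw": 0}]'

```text
time_s: 17.7
position: [0.4847, -0.2033, 0.0149]
tool_rot: [[-0.992, -0.121, -0.039], [-0.12, 0.993, -0.009], [0.04, -0.005, -0.999]]
ft_force: [-12.8, -5.7, 3.8]
grip_width: 0.0002
```

>>> carry_out --rows '[{"tx": -0.16, "ty": 0, "tz": -0.03, "yaw": 0}, {"tx": -0.16, "ty": 0, "tz": -0.03, "yaw": 0}, {"tx": -0.16, "ty": 0, "tz": -0.03, "yaw": 0}]'

```text
time_s: 18.0
position: [0.4841, -0.2033, 0.015]
tool_rot: [[-0.991, -0.121, -0.052], [-0.121, 0.993, -0.009], [0.052, -0.002, -0.999]]
ft_force: [-12.2, -3.7, 4.9]
grip_width: -0.0002
```

>>> carry_out --rows '[{"tx": -0.16, "ty": 0, "tz": -0.03, "yaw": 0}, {"tx": -0.16, "ty": 0, "tz": -0.03, "yaw": 0}]'

```text
time_s: 18.2
position: [0.4837, -0.2033, 0.0151]
tool_rot: [[-0.991, -0.121, -0.06], [-0.121, 0.993, -0.008], [0.061, -0.001, -0.998]]
ft_force: [-12.1, -4.2, 5.3]
grip_width: 0.0005
```

About 12.4 N total was held for 0.7 s, roughly 8.5–9 N beyond drag. Backing straight off now.

>>> carry_out --rows '[{"tx": 0, "ty": 0, "tz": 0, "yaw": 0}, {"tx": 0.2, "ty": 0, "tz": 0, "yaw": 0}, {"tx": 1, "ty": 0, "tz": 0, "yaw": 0}, {"tx": 2.5, "ty": 0, "tz": 0, "yaw": 0}, {"tx": 3, "ty": 0, "tz": -0.5, "yaw": 0}, {"tx": 0, "ty": 0, "tz": -3, "yaw": 0}, {"tx": 2, "ty": 0, "tz": -4, "yaw": 0}, {"tx": 2, "ty": 0, "tz": -4, "yaw": 0}, {"tx": 2, "ty": 2, "tz": -2, "yaw": 0}, {"tx": 1, "ty": 4, "tz": 0, "yaw": 0}, {"tx": 0, "ty": 4, "tz": 0, "yaw": 0}, {"tx": 0, "ty": 3, "tz": 0, "yaw": 0}]'

```text
time_s: 19.4
position: [0.3329, -0.0884, 0.1625]
tool_rot: [[-0.992, -0.116, -0.052], [-0.115, 0.993, -0.009], [0.053, -0.003, -0.999]]
ft_force: [0.5, 0.7, 0.9]
grip_width: 0.0003
```

```bash
python3 - <<'E'
from h import *
rel(.453,-.2071,.013,96.4)
sc=snap('scene','scene5.png');t=snap('top','top5.png')
cv2.imwrite('pics/c7.png',np.hstack([cv2.resize(sc[225:330,215:340],(480,404),interpolation=cv2.INTER_CUBIC),cv2.resize(t[120:225,355:435],(308,404),interpolation=cv2.INTER_CUBIC)]))
hsv=cv2.cvtColor(t,cv2.COLOR_BGR2HSV);m=cv2.inRange(hsv,(8,100,80),(18,255,255));z=np.zeros_like(m);z[160:225,375:425]=m[160:225,375:425]
bx=cv2.boxPoints(cv2.minAreaRect(cv2.findNonZero(z)));w=np.array([onz('top',p,.052,load('top5.png'))[:2] for p in bx]);print(bx.round(),w.round(4).tolist())
u=np.array([.9938,.1115]);print('along from entry',((w-[.526,-.199])@u).round(4),'lat',((w-[.526,-.199])@[-u[1],u[0]]).round(4))
E
```

```text
t 19.4 tcp [ 0.3329 -0.0884  0.1625] yang 96.63 F [0.51 0.72 0.94] w 0.0003 tilt [-0.0524 -0.0088]
move cm [-11.34 -13.14  14.41] yaw 0.004
[[390. 160.]
 [409. 160.]
 [409. 205.]
 [390. 205.]] [[0.6149, -0.1766], [0.6162, -0.2277], [0.4942, -0.2282], [0.4928, -0.1777]]
along from entry [ 0.0908  0.0864 -0.0349 -0.0306] lat [ 0.0123 -0.0386 -0.0254  0.0249]
```

View pics/c7.png

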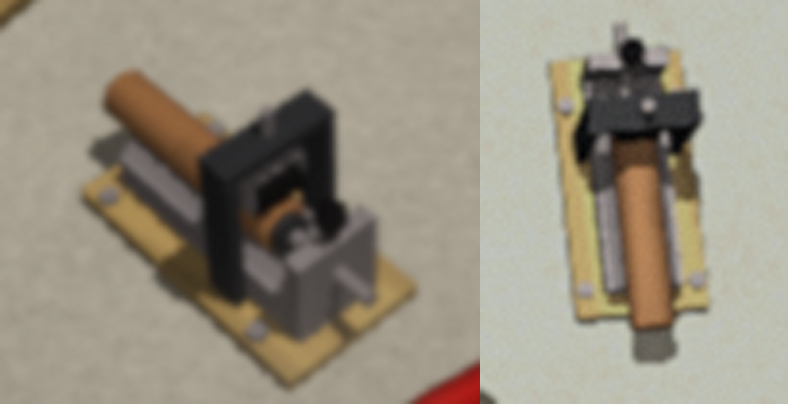

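The final view shows the dowel lying in the V under the roller with its nose at the pad, and the fingers well clear. Its trailing end sticks out about 33 mm, within the expected range. Handing in.

```bash
python3 -c "
from rig import env
print(env.close_job(), env.observe()['time_s'])"
```

```text
the job is handed in; nothing more can be done
the job is handed in; nothing more can be done
```

The thick dowel is loaded in the smallest V-block, pushed under the roller onto the back stop. I let go and handed the job in at about 19.4 s.

- **Pick and lay:** I took the dowel from the rack by its overhanging end, lowered it into the V at the entry until I felt about 5 N of contact, then released it. The first close missed: the fingertips really stand about 22 mm behind the reported TCP, not 11 mm ahead as `env.tcp_to_tips` says. Pictures showed nothing had moved, so I went deeper and gripped it on the second try.
- **Push:** The shut fingers pushed it under the roller at about 3 N of drag. Force rose over the pad's give, then jumped with no further travel.
- **Press:** I pressed for about 1.4 s in all. The last 0.7 s was steady at about 12–13 N total, roughly 8.5–10 N beyond the drag. The highest total I read was about 13.4 N. Force is only read at the end of each move, so short peaks in between were not seen.
- **Rub on the dowel's end:** While pressing, the fingers also rubbed down on the dowel's end, up to about 7 N. I eased this, but it came back to about 5 N.
- **Last checks:** The last picture shows the dowel in the V under the roller, its nose at the pad, and the gripper well clear. The measured end position is a rough match (about 33 mm sticking out of the entry, right at the limit of the expected 5–33 mm), so contact with the stop after release rests on the force feel and the picture. I saw no sign that the other objects moved, but did not measure them again.

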